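# Change over the clips on a sample slide

### The arm

A 7-joint arm with a two-finger parallel gripper is mounted at the origin on a cart in front of the work surface, level with it; the furniture and walls round the work are solid. World frame = base frame: x ahead of the robot, y to its left, z up, the work surface at z = 0. Lengths are in m, angles in rad, forces in N, time in s.
With the tool pointing down it reaches from about 0.425 to 0.875 m from the base axis. Payload 9.9 kg.
Tool frame: the origin (TCP) lies midway between the tips of the shut fingers; the grasp point (between the pads) lies 19 mm behind it; x points along the fingers, y is the direction in which the jaws open and shut, and the axes are right-handed (so a half turn about x gives the same grasp; the last joint's range is limited). The gripper opens to 85 mm and grips with 20 to 120 N. Pads are 22 mm wide; open, the fingers measure 114 mm over their backs; the gripper's body (76 mm by 85 mm) begins 54 mm behind the grasp point. The pads swing forward as they close: fully open they stand 13 mm farther back than shut.
Start: joints at [-1.347, 0.576, 0.025, 1.437, -0.015, 1.129, -0.057], TCP at [0.204, 0.643, 0.231] pointing down, gripper open.
Joint ranges: [-2.76, 2.76], [-0.34, 2.15], [-1.52, 1.57], [0.19, 2.46], [-1.09, 4.23], [0.17, 1.99], [-2.82, 2.82]. Speed limits (rad/s): [2.22, 2.22, 3.01, 3.01, 3.14, 3.14, 3.14].

### API

Orientations are given as [roll, pitch, yaw] about the fixed x, y, z axes, in that order (R = Rz(yaw) Ry(pitch) Rx(roll)).
In Python, from station import manip, vision gives the robot as it stands.
- The arm moves only by the tool carry_out, never from a script. Its argument "commands" is a list of rows, each an object of numbers: "x", "y", "z": the shift along the tool's x, y, z in mm; "rx", "ry", "rz": the turn, a rotation vector about the tool's x, y, z in degrees; "jaw": the finger opening in mm, from 0 to 85.4. A call has 1 to 5 rows; each row shifts and turns the commanded pose from where the row before left it, along the tool's axes as they then stand; what a row does not reach is not made up. A row lasts 1/10 s, in which the tool goes at most 50 mm and 8.59 degrees, less where a joint would pass 70% of its speed; a pose out of reach is approached as far as the arm can. A call is refused whole if a number of a shift passes 50 or a number of a turn 8.59, either way. A call with a gripper value outside its range is refused whole. The fingers move at their own pace and stop on an object; the grip force is fixed at half the most. Time passes only in rows, so rows that do not move let the fingers close. It gives the time, the measured TCP pose, the force and the opening at its end, in the units of the state.
- manip.get_obs(): the state, without advancing time (a new reading comes with each control period).
- vision.camera(name): name is "scene" or "top"; returns a dict with "color" (400x640x3 uint8, blue, green, red), "intrinsics" (3x3 intrinsics, pixels), "world_to_cam" (4x4, takes a point from world to camera coordinates). Camera axes: x right, y down, z forward; pixel columns grow to the right and rows downward; lengths in m; the calibration is good to about 2 mm. A picture is of the moment at which its call begins. There is no depth.
- manip.close_job(): hands the job in, once; it reports no verdict.
The state is a dict: "time": time; "joint_pos": joint angles; "dq": joint speeds; "tau": joint torques, N m; "tool_pos": TCP position; "eef_rot": TCP orientation; "contact_force": force on the tool from outside, world axes, zero at the start; "moment": the same for the moment, N m; "grip_width": opening from 0.0 (shut) to 1.0 (fully open).
Only numpy, scipy, OpenCV 4.12 (cv2) and the standard library are available. Lean on these libraries where they do the work, as an engineer would, in place of code of your own. Each camera call takes 0.05 s, during which the arm holds its last target.

### The job

Of the two clip stages on the bench, one carries an aluminium slide, held by its left clip alone (left as the robot sees it). To free the slide's left end, first swing the right clip round its screw until it points straight across the slide, and then swing the left clip all the way out, clear of the slide. The slide must stay lying in its place with at least one clip over it all the time.

Things in the scene. Friction and masses are not known exactly. Their poses are not given: they have to be found in the camera images.
- stage: The loaded clip stage: fixed dark steel block, x -45 to 65, y -75 to 75 mm, top 16 mm above the bench; low aluminium strips frame the slide, two clips (steel strips 60 x 11 x 3 mm) pivot behind it. Origin: on the bench under the middle of the slide's place. x points away from the robot, y to its left, turned up to 0.25 rad. An identical empty stage, not listed, stands to its left or right.
- clip_left (a joint): Left spring clip: a strip turning level about a screw at stage x 50, y +40 mm, top 25.5 mm above the bench. Upright round black knob on it, 14 mm thick, z 25.5 to 52.5 mm, 50 mm from the screw in direction +(1.221 + value) rad, counterclockwise from stage +x. Value: 0 clear stop, 0.35 straight out sideways, 1.92 straight across the slide, 2.05 inner stop. Stays where left (1 N friction). Starts lying across the slide (1.75 to 2.0).
- clip_right (a joint): Right spring clip: a strip turning level about a screw at stage x 50, y -40 mm, top 25.5 mm above the bench. Upright round black knob on it, 14 mm thick, z 25.5 to 52.5 mm, 50 mm from the screw in direction -(1.221 + value) rad, counterclockwise from stage +x. Value: 0 clear stop, 0.35 straight out sideways, 1.92 straight across the slide, 2.05 inner stop. Stays where left (1 N friction). Starts clear (0 to 0.2).
- slide: Loose aluminium slide, 60 x 120 x 4 mm, 80 g, lying between the strips on the stage, long side along stage y. Origin: centre of its underside (16 mm above the bench); its top is 20 mm above the bench, 2.5 mm below the clip strips.

How it is judged:
On the way, in this order (a step that is already met when the one before it is completed fails the run):
1. the right clip lies across the slide while the left clip still does (value of joint each of clip_right, clip_left above 1.5 rad), for 0.2 s.
2. the left clip is swung out clear, the right clip still across the slide (value of joint clip_left below 0.45 rad and value of joint clip_right above 1.5 rad), for 0.2 s.
At the end, for the whole second after the job is handed in: The right clip lies across the slide (joint above 1.5 rad, within about 24 degrees of straight across), the left clip is out clear (joint below 0.45 rad), both at rest; the slide lies flat and still within 10 mm of where it started (all of step 2 and velocity of joint clip_left between -0.1 and 0.1 rad/s and velocity of joint clip_right between -0.1 and 0.1 rad/s and distance of slide from where it was at the start of the episode below 0.01 m and angle between slide's own z axis and vertical below 0.1 rad and linear speed of slide below 0.02 m/s); the robot touches nothing.
It fails at once if the slide is left with no clip over it (both joints under 0.7 rad) (value of joint each of clip_left, clip_right below 0.7 rad).
It fails at once if the slide is shifted by more than 15 mm or tipped (distance of slide from where it was at the start of the episode above 0.015 m or angle between slide's own z axis and vertical above 0.2 rad).
It also fails if it takes over 48 s, if anything falls off the work surface, if the arm or the gripper's body presses on something with over 40 N, if the wrist force passes 120 N, or if a joint passes its speed limit or range.

## Working session

There is one attempt and no reset: what is moved stays moved. The work goes in short steps, Python scripts to look and compute and a tool call to move; the robot and the scene stay as the last step left them, time stands still between calls to the robot, and variables do not carry over. Pictures are saved under pics/ and viewed, and the job is handed in when it is done.

Besides the shell and the picture viewer there is one more tool, called after ">>>" as name(argument=value, ...), one argument or row to a line, values as JSON. carry_out: Moves the arm, as the interface text tells. Its arguments: {"type":"object","properties":{"commands":{"type":"array"}},"required":["commands"]}

```bash
mkdir -p pics; python3 - <<'E'
from station import manip, vision
import cv2,numpy as np
o=manip.get_obs();print(o)
for n in("scene","top"):
    c=vision.camera(n);cv2.imwrite(f"pics/{n}0.png",c["color"]);print(n,c["intrinsics"],c["world_to_cam"])
E
```

```text
{'time': 0.0, 'joint_pos': array([-1.34678962,  0.57654396,  0.02483462,  1.43790101, -0.01500643,
        1.12898672, -0.05651075]), 'dq': array([ 1.95745225e-04,  3.17930321e-04, -5.78515839e-04, -9.34788857e-04,
       -1.04472450e-04,  3.05114796e-04,  2.09878472e-05]), 'tau': array([-2.39626170e-04, -7.65772319e+01,  2.25094043e+00, -2.85959780e+01,
        1.54958147e-02,  1.29058844e-02, -5.76165189e-05]), 'tool_pos': array([0.20435599, 0.64285447, 0.23043694]), 'eef_rot': array([-1.52495645,  1.56914166, -1.83273454]), 'contact_force': array([-0.24346955,  0.41596532, -0.60696988]), 'moment': array([-0.02688812, -0.06066015,  0.0208295 ]), 'grip_width': 0.9991763950837518}
scene [[384.54199561   0.         316.50854567]
 [  0.         384.54199561 199.9349871 ]
 [  0.           0.           1.        ]] [[ 0.77431723 -0.63229355  0.02525249 -0.42880724]
 [-0.28927483 -0.389179   -0.87456262  0.17811635]
 [ 0.56280805  0.669884   -0.48425462  0.62016263]
 [ 0.          0.          0.          1.        ]]
top [[468.95427575   0.         322.67187614]
 [  0.         468.95427575 194.93894908]
 [  0.           0.           1.        ]] [[-0.01572207 -0.99986851  0.00397256 -0.01596259]
 [-0.9939311   0.01519584 -0.10894977  0.53672325]
 [ 0.10887507 -0.00566137 -0.99403932  0.9108891 ]
 [ 0.          0.          0.          1.        ]]
```

View pics/scene0.png

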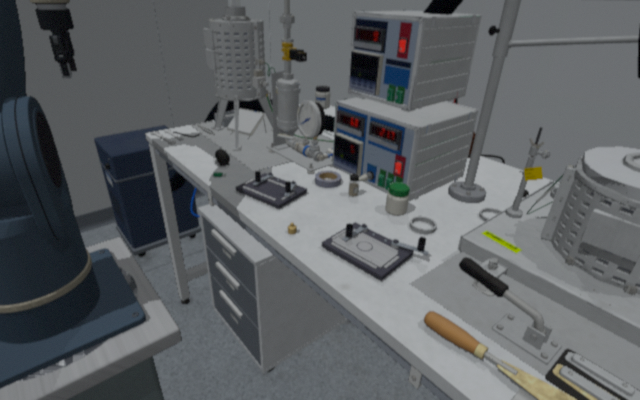

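View pics/top0.png

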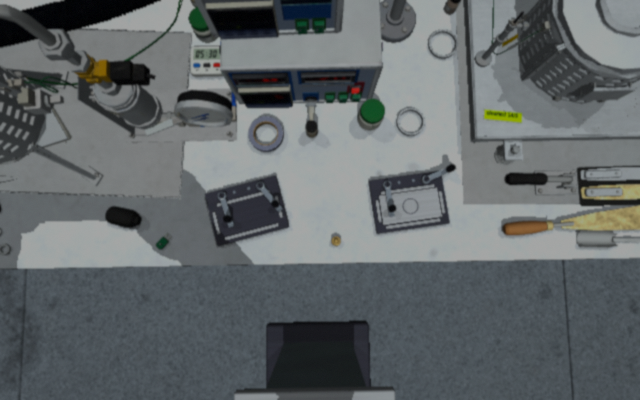

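```bash
python3 - <<'E'
import cv2
a=cv2.imread("pics/top0.png")[150:245,350:470];cv2.imwrite("pics/t0z.png",cv2.resize(a,None,fx=6,fy=6,interpolation=cv2.INTER_CUBIC))
a=cv2.imread("pics/scene0.png")[210:285,310:440];cv2.imwrite("pics/s0z.png",cv2.resize(a,None,fx=6,fy=6,interpolation=cv2.INTER_CUBIC))
E
```

```text
(no output)
```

View pics/t0z.png

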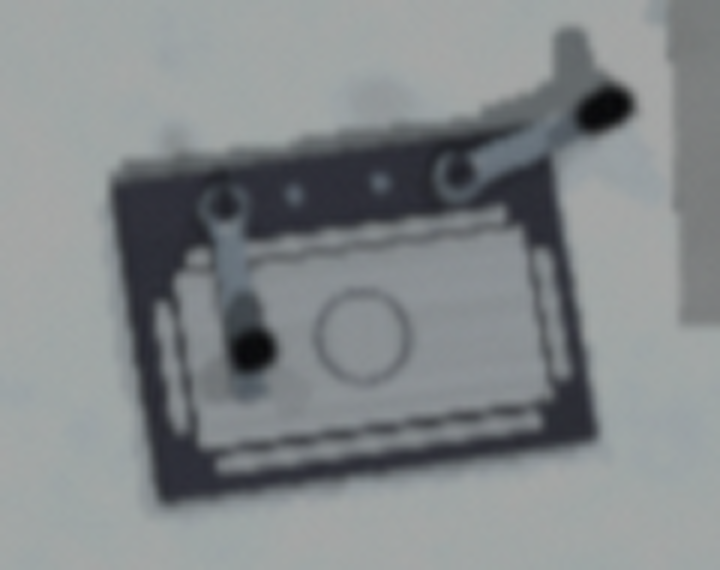

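View pics/s0z.png

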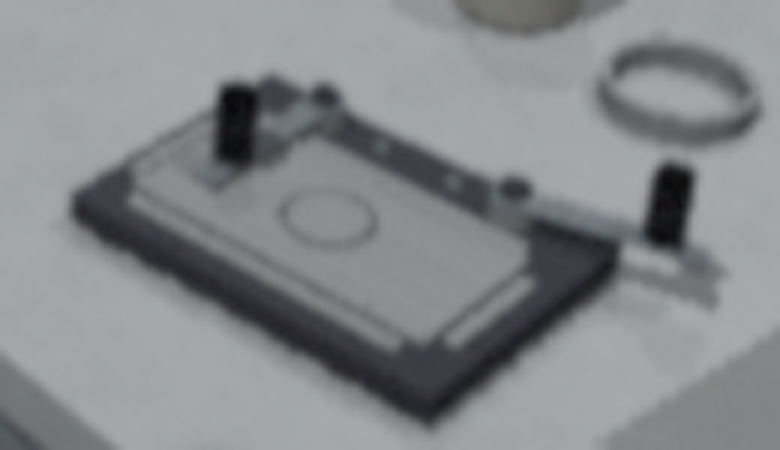

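```bash
cat > h.py <<'E'
import numpy as np
from scipy.optimize import least_squares
K={'scene':np.array([[384.542,0,316.5085],[0,384.542,199.935],[0,0,1]]),'top':np.array([[468.954,0,322.672],[0,468.954,194.939],[0,0,1]])}
T={'scene':np.array([[0.77431723,-0.63229355,0.02525249,-0.42880724],[-0.28927483,-0.389179,-0.87456262,0.17811635],[0.56280805,0.669884,-0.48425462,0.62016263]]),
'top':np.array([[-0.01572207,-0.99986851,0.00397256,-0.01596259],[-0.9939311,0.01519584,-0.10894977,0.53672325],[0.10887507,-0.00566137,-0.99403932,0.9108891]])}
def proj(c,p):
    q=T[c]@np.append(p,1);q=K[c]@q;return q[:2]/q[2]
def back(c,uv,z):
    R=T[c][:,:3];t=T[c][:,3];d=R.T@np.linalg.inv(K[c])@np.array([*uv,1]);o=-R.T@t
    return o+d*(z-o[2])/d[2]
def z2i(c,u,v):
    ox,oy=(350,150) if c=='top' else (310,210)
    return np.array([ox+(u+.5)/6-.5,oy+(v+.5)/6-.5])
E
python3 - <<'E'
from h import *
P=[('top',(65,75,16),(113,180)),('top',(65,-75,16),(547,127)),('top',(-45,-75,16),(597,437)),('top',(-45,75,16),(163,502)),
('top',(50,40,27),(225,203)),('top',(50,-40,27),(457,175)),('top',(0,0,20),(363,337)),
('scene',(-45,75,16),(72,200)),('scene',(-45,-75,16),(432,400)),('scene',(65,-75,16),(618,250)),('scene',(65,75,16),(270,78)),('scene',(0,0,20),(328,218))]
def W(s,p):
    c,n=np.cos(s[2]),np.sin(s[2]);return np.array([s[0]+c*p[0]-n*p[1],s[1]+n*p[0]+c*p[1],p[2]])
for sel in('top','scene','both'):
    f=lambda s:np.concatenate([proj(c,W(s,np.array(p)/1000))-z2i(c,*z) for c,p,z in P if sel in(c,'both')])
    r=least_squares(f,[.55,-.2,.0]);print(sel,r.x,np.abs(r.fun).max(),r.fun.round(1))
s=r.x
for c,z,uv in[('top',.0525,(254,345)),('top',.0525,(613,103)),('scene',.0525,(238,88)),('scene',.0525,(673,168))]:
    w=back(c,z2i(c,*uv),z);d=w-W(s,(0,0,0));cc,n=np.cos(s[2]),np.sin(s[2]);x=cc*d[0]+n*d[1];y=-n*d[0]+cc*d[1]
    sg=1 if y>0 else -1
    v=(x-.05,y-sg*.04);print(c,w,(x,y),np.hypot(*v),(sg*np.arctan2(v[1],v[0]))%6.283-1.221)
E
```

```text
top [ 0.51240427 -0.20019993  0.12026289] 0.9373825366271546 [-0.1  0.  -0.  -0.9  0.5  0.7 -0.5 -0.1 -0.   0.4  0.5 -0.2 -0.2  0.2]
scene [ 0.50806988 -0.20313984  0.12776742] 1.4030984143170144 [-1.1 -0.9  0.2  0.5  1.4 -0.4 -0.1 -0.8 -0.4  0.9]
both [ 0.51144465 -0.20073786  0.12315089] 2.1151243808769493 [ 0.1  0.6  0.1 -0.6  0.8  1.  -0.2  0.5  0.2  0.9  0.7  0.2  0.1  0.6
 -0.5 -2.1  0.3 -1.   1.5 -1.5  0.4 -1.8 -0.1 -0.3]
top [ 0.5079793  -0.15885456  0.0525    ] (np.float64(0.0017058349081537547), np.float64(0.04199178093054532)) 0.04833522083526447 1.87937333101902
top [ 0.58586011 -0.27934858  0.0525    ] (np.float64(0.06419535411891933), np.float64(-0.087156550009237)) 0.049246809920391696 0.05739838761582927
scene [ 0.50526974 -0.16116138  0.0525    ] (np.float64(-0.001266572192966952), np.float64(0.040035273985157896)) 0.0512665843281052 1.9199046033051217
scene [ 0.58397656 -0.27955927  0.0525    ] (np.float64(0.06230018455300001), np.float64(-0.08713426559930607)) 0.04871276561255568 0.0945287370707848
```

```bash
python3 - <<'E'
from station import manip
from h import *
from scipy.spatial.transform import Rotation as R
o=manip.get_obs();M=R.from_euler('xyz',o['eef_rot']).as_matrix();print(M.round(4))
print('theta',np.arctan2(M[1,1],M[0,1]), 'az',np.arctan2(o['tool_pos'][1],o['tool_pos'][0]))
# obstacles on bench (base points), top cam
for n,uv in dict(greenjar=(372,112),ringR=(410,121),stand=(312,130),gold=(336,240),psfrontL=(238,106),psR=(378,100),block=(511,150),trayedge=(472,140),ringL=(266,132)).items(): print(n,back('top',uv,0.0).round(3),back('top',uv,.06).round(3))
E
```

```text
[[-3.000e-04  3.029e-01  9.530e-01]
 [-1.400e-03  9.530e-01 -3.029e-01]
 [-1.000e+00 -1.500e-03  1.000e-04]]
theta 1.2630276572436907 az 1.2630004461845288
greenjar [ 0.714 -0.131  0.   ] [ 0.697 -0.124  0.06 ]
ringR [ 0.693 -0.211  0.   ] [ 0.677 -0.199  0.06 ]
stand [ 0.677 -0.004  0.   ] [ 0.662 -0.005  0.06 ]
gold [ 0.446 -0.05   0.   ] [ 0.446 -0.048  0.06 ]
psfrontL [0.731 0.151 0.   ] [0.713 0.141 0.06 ]
psR [ 0.74  -0.145  0.   ] [ 0.721 -0.137  0.06 ]
block [ 0.628 -0.42   0.   ] [ 0.616 -0.395  0.06 ]
trayedge [ 0.651 -0.339  0.   ] [ 0.637 -0.32   0.06 ]
ringL [0.674 0.092 0.   ] [0.659 0.085 0.06 ]
```

>>> carry_out(
  commands=[
    {"y":-28,"z":33,"jaw":30},
    {"y":-28,"z":33,"jaw":30},
    {"y":-28,"z":33,"jaw":30},
    {"y":-28,"z":33,"jaw":30},
    {"y":-28,"z":33,"jaw":30},
  ],
)

```text
invalid input at $.commands[0]: expected keys x, y, z, rx, ry, rz, jaw
```

>>> carry_out(
  commands=[
    {"y":-28,"z":33,"jaw":30},
    {"y":-28,"z":33,"jaw":30},
    {"y":-28,"z":33,"jaw":30},
    {"y":-28,"z":33,"jaw":30},
    {"y":-28,"z":33,"jaw":30},
  ],
)

```text
invalid input at $.commands[0]: expected keys x, y, z, rx, ry, rz, jaw
```

>>> carry_out(
  commands=[
    {"rx":8},
    {"rx":8},
    {"rx":8},
    {"rx":8},
    {"rx":8},
  ],
)

```text
invalid input at $.commands[0]: expected keys x, y, z, rx, ry, rz, jaw
```

>>> carry_out(
  commands=[
    {"rx":8},
  ],
)

```text
invalid input at $.commands[0]: expected keys x, y, z, rx, ry, rz, jaw
```

```bash
cat > plan.py <<'E'
import sys
from station import manip
from h import *
from scipy.spatial.transform import Rotation as R
def cur():
    o=manip.get_obs();M=R.from_euler('xyz',o['eef_rot']).as_matrix();return o,M
def go(tgt):
    o,M=cur();d=M.T@(np.array(tgt)-o['tool_pos'])*1000
    print('t',o['time'],'pos',o['tool_pos'].round(4),'theta',np.arctan2(M[1,1],M[0,1]).round(3),'toolx',M[:,0].round(3),'F',o['contact_force'].round(1),'shift',d.round(1),'w',o['grip_width'])
if __name__=='__main__': go([float(a) for a in sys.argv[1:4]])
E
python3 plan.py .585 -.2795 .23
```

```text
t 0.1 pos [0.2044 0.6429 0.2305] theta 1.263 toolx [-0.    -0.001 -1.   ] F [-0.1  0.1  0.4] shift [   1.7 -763.8  642.2] w 1.0033468721513963
```

All keys are needed.

>>> carry_out(
  commands=[
    {"x":0,"y":-28,"z":33,"rx":0,"ry":0,"rz":0,"jaw":30},
    {"x":0,"y":-28,"z":33,"rx":0,"ry":0,"rz":0,"jaw":30},
    {"x":0,"y":-28,"z":33,"rx":0,"ry":0,"rz":0,"jaw":30},
    {"x":0,"y":-28,"z":33,"rx":0,"ry":0,"rz":0,"jaw":30},
    {"x":0,"y":-28,"z":33,"rx":0,"ry":0,"rz":0,"jaw":30},
  ],
)

```text
time: 0.6
tool_pos: [0.3199, 0.4581, 0.231]
eef_rot: [-1.64, 1.57, -1.947]
contact_force: [1.3, 0.6, -0.0]
grip_width: 0.35
```

>>> carry_out(
  commands=[
    {"x":0,"y":-28,"z":33,"rx":0,"ry":0,"rz":0,"jaw":30},
    {"x":0,"y":-28,"z":33,"rx":0,"ry":0,"rz":0,"jaw":30},
    {"x":0,"y":-28,"z":33,"rx":0,"ry":0,"rz":0,"jaw":30},
    {"x":0,"y":-28,"z":33,"rx":0,"ry":0,"rz":0,"jaw":30},
    {"x":0,"y":-28,"z":33,"rx":0,"ry":0,"rz":0,"jaw":30},
  ],
)

```text
time: 1.1
tool_pos: [0.4347, 0.2748, 0.2312]
eef_rot: [-2.13, 1.571, -2.438]
contact_force: [1.4, 0.6, -0.3]
grip_width: 0.352
```

>>> carry_out(
  commands=[
    {"x":0,"y":0,"z":0,"rx":8,"ry":0,"rz":0,"jaw":30},
    {"x":0,"y":0,"z":0,"rx":8,"ry":0,"rz":0,"jaw":30},
    {"x":0,"y":0,"z":0,"rx":8,"ry":0,"rz":0,"jaw":30},
    {"x":0,"y":0,"z":0,"rx":8,"ry":0,"rz":0,"jaw":30},
    {"x":0,"y":0,"z":0,"rx":8,"ry":0,"rz":0,"jaw":30},
  ],
)

```text
time: 1.6
tool_pos: [0.434, 0.2763, 0.2311]
eef_rot: [-1.539, 1.57, -2.55]
contact_force: [0.4, -1.1, 0.5]
grip_width: 0.35
```

>>> carry_out(
  commands=[
    {"x":0,"y":0,"z":0,"rx":8,"ry":0,"rz":0,"jaw":30},
  ],
)

```text
time: 1.7
tool_pos: [0.434, 0.2763, 0.231]
eef_rot: [-1.373, 1.57, -2.524]
contact_force: [0.6, 0.3, -0.5]
grip_width: 0.35
```

```bash
python3 plan.py .585 -.2795 .23
```

```text
t 1.7 pos [0.434  0.2763 0.231 ] theta 0.419 toolx [-0.001 -0.    -1.   ] F [ 0.6  0.3 -0.5] shift [  1.2 -88.4 569.2] w 0.35018154885001773
```

>>> carry_out(
  commands=[
    {"x":0,"y":-6,"z":38,"rx":0,"ry":0,"rz":0,"jaw":30},
    {"x":0,"y":-6,"z":38,"rx":0,"ry":0,"rz":0,"jaw":30},
    {"x":0,"y":-6,"z":38,"rx":0,"ry":0,"rz":0,"jaw":30},
    {"x":0,"y":-6,"z":38,"rx":0,"ry":0,"rz":0,"jaw":30},
    {"x":0,"y":-6,"z":38,"rx":0,"ry":0,"rz":0,"jaw":30},
  ],
)

```text
time: 2.2
tool_pos: [0.4852, 0.0895, 0.2312]
eef_rot: [-1.735, 1.57, -2.88]
contact_force: [1.5, 0.0, -0.2]
grip_width: 0.354
```

>>> carry_out(
  commands=[
    {"x":0,"y":-6,"z":38,"rx":0,"ry":0,"rz":0,"jaw":30},
    {"x":0,"y":-6,"z":38,"rx":0,"ry":0,"rz":0,"jaw":30},
    {"x":0,"y":-6,"z":38,"rx":0,"ry":0,"rz":0,"jaw":30},
    {"x":0,"y":-6,"z":38,"rx":0,"ry":0,"rz":0,"jaw":30},
    {"x":0,"y":-6,"z":38,"rx":0,"ry":0,"rz":0,"jaw":30},
  ],
)

```text
time: 2.7
tool_pos: [0.5363, -0.0959, 0.2311]
eef_rot: [-2.324, 1.57, 2.814]
contact_force: [1.4, -0.3, 0.8]
grip_width: 0.35
```

>>> carry_out(
  commands=[
    {"x":0,"y":-6,"z":38,"rx":0,"ry":0,"rz":0,"jaw":30},
    {"x":0,"y":-6,"z":38,"rx":0,"ry":0,"rz":0,"jaw":30},
    {"x":0,"y":-6,"z":38,"rx":0,"ry":0,"rz":0,"jaw":30},
    {"x":0,"y":-6,"z":38,"rx":0,"ry":0,"rz":0,"jaw":30},
    {"x":0,"y":-6,"z":36,"rx":0,"ry":0,"rz":0,"jaw":30},
  ],
)

```text
time: 3.2
tool_pos: [0.5866, -0.2797, 0.2309]
eef_rot: [-2.343, 1.57, 2.794]
contact_force: [1.2, 0.1, 0.7]
grip_width: 0.354
```

>>> carry_out(
  commands=[
    {"x":50,"y":0,"z":0,"rx":0,"ry":0,"rz":0,"jaw":30},
    {"x":50,"y":0,"z":0,"rx":0,"ry":0,"rz":0,"jaw":30},
    {"x":0,"y":0,"z":0,"rx":0,"ry":0,"rz":0,"jaw":30},
  ],
)

```text
time: 3.5
tool_pos: [0.5827, -0.2758, 0.1248]
eef_rot: [-2.426, 1.559, 2.712]
contact_force: [-1.7, 1.0, 0.3]
grip_width: 0.351
```

```bash
python3 plan.py .585 -.2795 .032; python3 - <<'E'
from station import vision
import cv2
for n in("scene","top"):
    a=vision.camera(n)["color"];a=a[110:285,300:460] if n=='scene' else a[120:250,340:500]
    cv2.imwrite(f"pics/{n}1.png",cv2.resize(a,None,fx=3.4,fy=3.4,interpolation=cv2.INTER_CUBIC))
E
```

```text
t 3.5 pos [ 0.5827 -0.2758  0.1248] theta 0.425 toolx [-0.011  0.005 -1.   ] F [-1.7  1.   0.3] shift [92.7  1.3  5.1] w 0.35133858144342067
```

View pics/scene1.png

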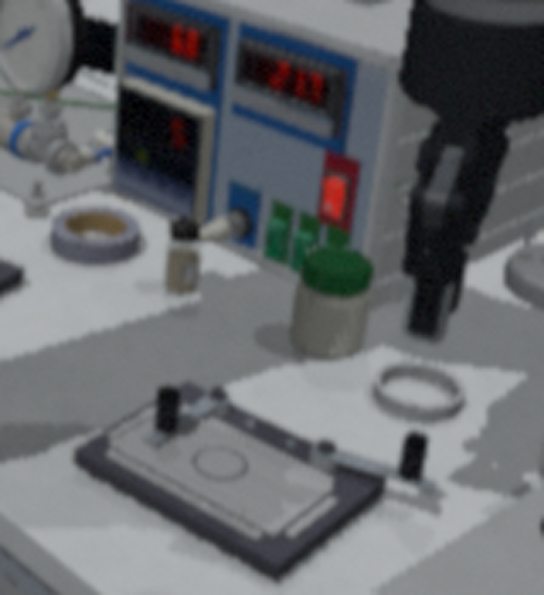

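View pics/top1.png

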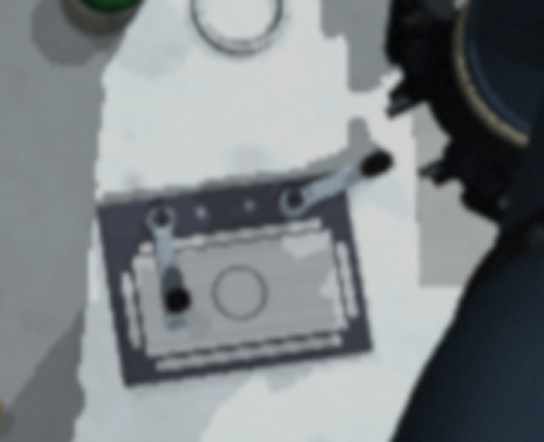

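```bash
python3 plan.py .585 -.2795 .06; python3 - <<'E'
from h import *
for p in[(.5845,-.2775,.125),(.5845,-.2775,.14)]:
  print((proj('top',p)-[340,120])*3.4,(proj('scene',p)-[300,110])*3.4)
E
```

```text
t 3.6 pos [ 0.5863 -0.278   0.1315] theta 0.425 toolx [-0.002  0.    -1.   ] F [0.5 0.3 0.9] shift [71.5 -1.7  0.9] w 0.35210505995886904
[414.28015351 138.62183959] [432.71299599 320.12805834]
[422.82401522 133.43875665] [437.3585479  295.61481366]
```

>>> carry_out(
  commands=[
    {"x":30,"y":-1,"z":1,"rx":0,"ry":0,"rz":0,"jaw":32},
    {"x":30,"y":0,"z":0,"rx":0,"ry":0,"rz":0,"jaw":32},
    {"x":10,"y":0,"z":0,"rx":0,"ry":0,"rz":0,"jaw":32},
    {"x":0,"y":0,"z":0,"rx":0,"ry":0,"rz":0,"jaw":32},
    {"x":0,"y":0,"z":0,"rx":0,"ry":0,"rz":0,"jaw":32},
  ],
)

```text
time: 4.1
tool_pos: [0.5873, -0.28, 0.0636]
eef_rot: [0.698, 1.568, -0.447]
contact_force: [1.0, 0.1, -0.0]
grip_width: 0.376
```

```bash
python3 plan.py .585 -.2795 .034; python3 - <<'E'
from station import vision
import cv2
for n in("scene","top"):
    a=vision.camera(n)["color"];a=a[150:285,320:460] if n=='scene' else a[120:250,340:500]
    cv2.imwrite(f"pics/{n}2.png",cv2.resize(a,None,fx=4,fy=4,interpolation=cv2.INTER_CUBIC))
E
```

```text
t 4.1 pos [ 0.5873 -0.28    0.0636] theta 0.425 toolx [ 0.003 -0.001 -1.   ] F [ 1.   0.1 -0. ] shift [29.6 -1.9 -1.5] w 0.3760067156004957
```

View pics/scene2.png

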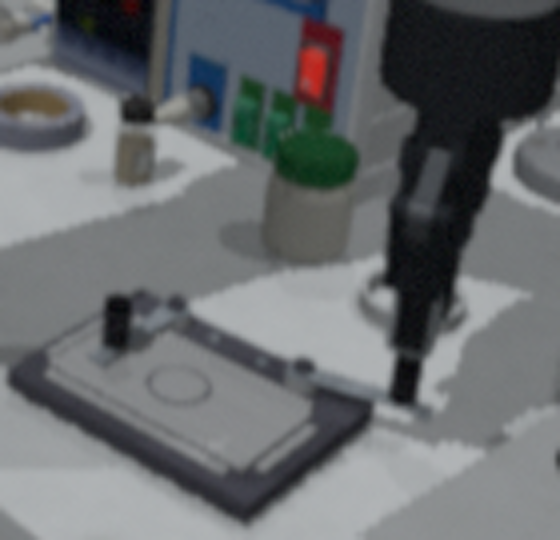

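View pics/top2.png

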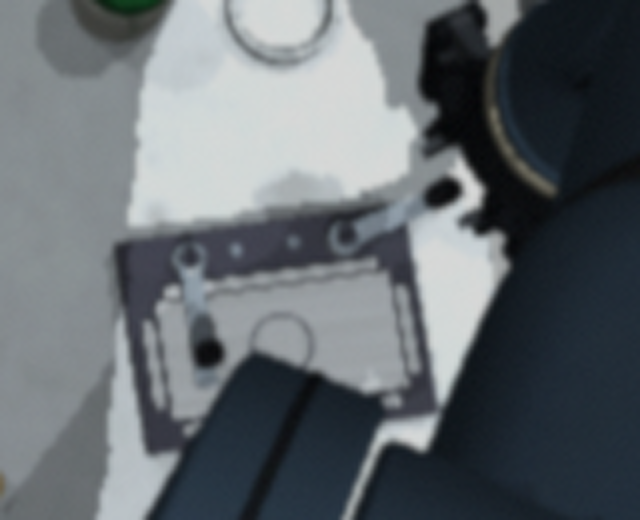

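>>> carry_out(
  commands=[
    {"x":15,"y":-2,"z":-1,"rx":0,"ry":0,"rz":0,"jaw":30},
    {"x":14,"y":0,"z":0,"rx":0,"ry":0,"rz":0,"jaw":30},
    {"x":0,"y":0,"z":0,"rx":0,"ry":0,"rz":0,"jaw":30},
    {"x":0,"y":0,"z":0,"rx":0,"ry":0,"rz":0,"jaw":30},
  ],
)

```text
time: 4.6
tool_pos: [0.5838, -0.2794, 0.0324]
eef_rot: [-2.181, 1.571, 2.957]
contact_force: [-0.3, -0.1, 0.4]
grip_width: 0.352
```

```bash
cat > arc.py <<'E'
# usage: arc.py side value_target n  -> rows about the stage screw, for knob cage at joint value
import sys
from plan import *
S=np.array([.5115,-.2005]);yaw=.122
def pose(side,v,flip):
    sg=1 if side=='L' else -1
    c,n=np.cos(yaw),np.sin(yaw);sx,sy=.05,.04*sg
    a=yaw+sg*(1.221+v);p=S+[c*sx-n*sy,n*sx+c*sy]+.05*np.array([np.cos(a),np.sin(a)])
    th=a+np.pi/2   # tangent
    return p,th
def rows(side,v0,v1,n,z):
    o,M=cur();p=o['tool_pos'].copy();th=np.arctan2(M[1,1],M[0,1])
    print('t',o['time'],'pos',p.round(4),'theta',th.round(3),'F',o['contact_force'].round(1))
    for v in np.linspace(v0,v1,n+1)[1:]:
        q,t=pose(side,v,0); t=th+(t-th+np.pi/2)%np.pi-np.pi/2
        d=q-p[:2];y=np.array([np.cos(th),np.sin(th)]);zz=np.array([np.sin(th),-np.cos(th)])
        print('v%.2f x%.1f y%.1f z%.1f rx%.1f'%(v,(p[2]-z)*1000,d@y*1000,d@zz*1000,-np.degrees(t-th)),'->',q.round(4),round(t,3))
        p=np.array([*q,z]);th=t
if __name__=='__main__': rows(sys.argv[1],*map(float,sys.argv[2:4]),int(sys.argv[4]),float(sys.argv[5]))
E
python3 arc.py R .08 1.92 16 .034
```

```text
t 4.6 pos [ 0.5838 -0.2794  0.0324] theta 0.425 F [-0.3 -0.1  0.4]
v0.20 x-1.6 y-5.0 z0.9 rx8.5 -> [ 0.5797 -0.2822] 0.277
v0.31 x0.0 y-5.7 z-0.3 rx6.6 -> [ 0.5741 -0.2835] 0.162
v0.42 x0.0 y-5.7 z-0.3 rx6.6 -> [ 0.5683 -0.2841] 0.047
v0.54 x0.0 y-5.7 z-0.3 rx6.6 -> [ 0.5626 -0.284 ] -0.068
v0.65 x0.0 y-5.7 z-0.3 rx6.6 -> [ 0.5569 -0.2833] -0.183
v0.77 x0.0 y-5.7 z-0.3 rx6.6 -> [ 0.5513 -0.2819] -0.298
v0.88 x0.0 y-5.7 z-0.3 rx6.6 -> [ 0.5459 -0.2799] -0.413
v1.00 x0.0 y-5.7 z-0.3 rx6.6 -> [ 0.5408 -0.2773] -0.528
v1.11 x0.0 y-5.7 z-0.3 rx6.6 -> [ 0.536  -0.2741] -0.643
v1.23 x0.0 y-5.7 z-0.3 rx6.6 -> [ 0.5316 -0.2704] -0.758
v1.34 x0.0 y-5.7 z-0.3 rx6.6 -> [ 0.5277 -0.2662] -0.873
v1.46 x0.0 y-5.7 z-0.3 rx6.6 -> [ 0.5242 -0.2616] -0.988
v1.57 x0.0 y-5.7 z-0.3 rx6.6 -> [ 0.5214 -0.2567] -1.103
v1.69 x0.0 y-5.7 z-0.3 rx6.6 -> [ 0.5191 -0.2514] -1.218
v1.80 x0.0 y-5.7 z-0.3 rx6.6 -> [ 0.5174 -0.2459] -1.333
v1.92 x0.0 y-5.7 z-0.3 rx6.6 -> [ 0.5164 -0.2402] -1.448
```

>>> carry_out(
  commands=[
    {"x":0,"y":-5,"z":1,"rx":8,"ry":0,"rz":0,"jaw":30},
    {"x":0,"y":-5.7,"z":-0.3,"rx":6.6,"ry":0,"rz":0,"jaw":30},
    {"x":0,"y":-5.7,"z":-0.3,"rx":6.6,"ry":0,"rz":0,"jaw":30},
    {"x":0,"y":-5.7,"z":-0.3,"rx":6.6,"ry":0,"rz":0,"jaw":30},
    {"x":0,"y":-5.7,"z":-0.3,"rx":6.6,"ry":0,"rz":0,"jaw":30},
  ],
)

```text
time: 5.1
tool_pos: [0.5577, -0.2838, 0.0332]
eef_rot: [1.529, 1.569, -0.221]
contact_force: [1.0, -0.1, -0.5]
grip_width: 0.352
```

```bash
python3 arc.py R .65 1.92 11 .034; python3 - <<'E'
from station import vision
import cv2
for n in("scene","top"):
    a=vision.camera(n)["color"];a=a[150:285,320:460] if n=='scene' else a[120:250,340:500]
    cv2.imwrite(f"pics/{n}3.png",cv2.resize(a,None,fx=4,fy=4,interpolation=cv2.INTER_CUBIC))
E
```

```text
t 5.1 pos [ 0.5577 -0.2838  0.0332] theta -0.18 F [ 1.  -0.1 -0.5]
v0.77 x-0.8 y-6.5 z-0.7 rx6.5 -> [ 0.5515 -0.282 ] -0.294
v0.88 x0.0 y-5.8 z-0.3 rx6.6 -> [ 0.5461 -0.28  ] -0.409
v1.00 x0.0 y-5.8 z-0.3 rx6.6 -> [ 0.541  -0.2774] -0.525
v1.11 x0.0 y-5.8 z-0.3 rx6.6 -> [ 0.5361 -0.2742] -0.64
v1.23 x0.0 y-5.8 z-0.3 rx6.6 -> [ 0.5317 -0.2705] -0.755
v1.34 x0.0 y-5.8 z-0.3 rx6.6 -> [ 0.5277 -0.2663] -0.871
v1.46 x0.0 y-5.8 z-0.3 rx6.6 -> [ 0.5243 -0.2617] -0.986
v1.57 x0.0 y-5.8 z-0.3 rx6.6 -> [ 0.5214 -0.2567] -1.102
v1.69 x0.0 y-5.8 z-0.3 rx6.6 -> [ 0.5191 -0.2514] -1.217
v1.80 x0.0 y-5.8 z-0.3 rx6.6 -> [ 0.5174 -0.2459] -1.333
v1.92 x0.0 y-5.8 z-0.3 rx6.6 -> [ 0.5164 -0.2402] -1.448
```

View pics/scene3.png

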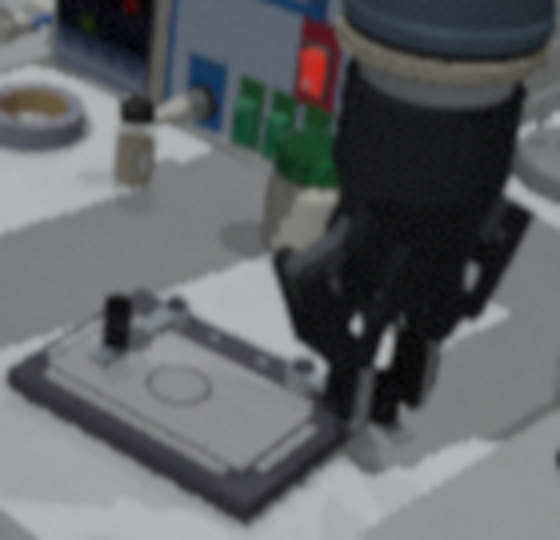

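View pics/top3.png

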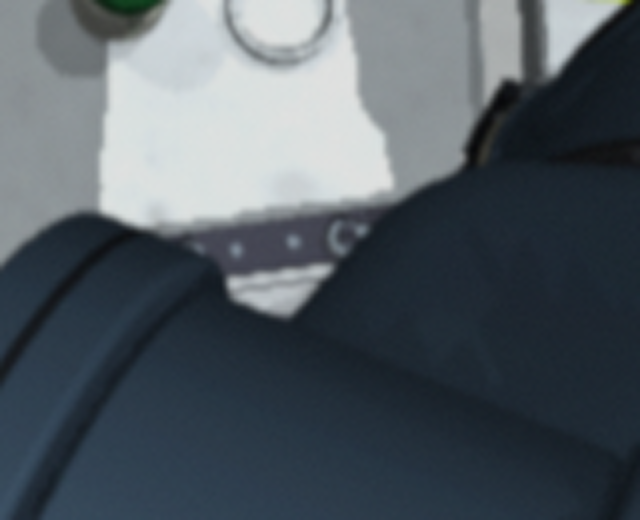

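>>> carry_out(
  commands=[
    {"x":0,"y":-6,"z":-0.5,"rx":6.6,"ry":0,"rz":0,"jaw":30},
    {"x":0,"y":-5.8,"z":-0.3,"rx":6.6,"ry":0,"rz":0,"jaw":30},
    {"x":0,"y":-5.8,"z":-0.3,"rx":6.6,"ry":0,"rz":0,"jaw":30},
    {"x":0,"y":-5.8,"z":-0.3,"rx":6.6,"ry":0,"rz":0,"jaw":30},
    {"x":0,"y":-5.8,"z":-0.3,"rx":6.6,"ry":0,"rz":0,"jaw":30},
  ],
)

```text
time: 5.7
tool_pos: [0.532, -0.2712, 0.033]
eef_rot: [1.923, 1.569, -0.4]
contact_force: [1.7, -0.3, 0.1]
grip_width: 0.345
```

```bash
python3 arc.py R 1.23 2.0 6 .034; python3 - <<'E'
from station import vision
import cv2
a=vision.camera("scene")["color"]
cv2.imwrite(f"pics/scene4.png",a)
E
```

```text
t 5.7 pos [ 0.532  -0.2712  0.033 ] theta -0.752 F [ 1.7 -0.3  0.1]
v1.36 x-1.0 y-7.2 z-0.7 rx7.7 -> [ 0.5273 -0.2657] -0.887
v1.49 x0.0 y-6.4 z-0.4 rx7.4 -> [ 0.5235 -0.2605] -1.015
v1.61 x0.0 y-6.4 z-0.4 rx7.4 -> [ 0.5205 -0.2549] -1.143
v1.74 x0.0 y-6.4 z-0.4 rx7.4 -> [ 0.5182 -0.2489] -1.272
v1.87 x0.0 y-6.4 z-0.4 rx7.4 -> [ 0.5167 -0.2426] -1.4
v2.00 x0.0 y-6.4 z-0.4 rx7.4 -> [ 0.516  -0.2362] -1.528
```

View pics/scene4.png

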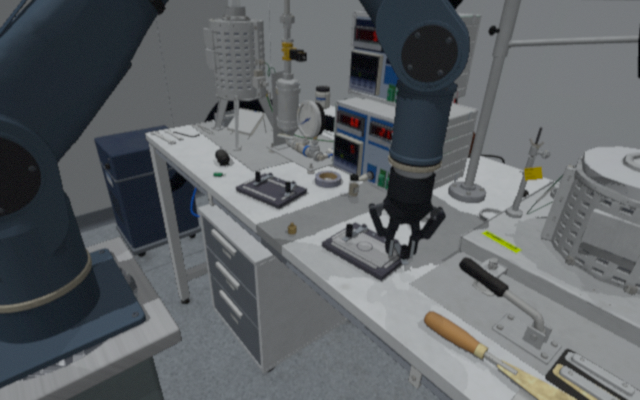

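The arm is clear; the right knob is still between the fingers (about 400,250).

>>> carry_out(
  commands=[
    {"x":0,"y":-6.4,"z":-0.5,"rx":7.5,"ry":0,"rz":0,"jaw":30},
    {"x":0,"y":-6.4,"z":-0.4,"rx":7.4,"ry":0,"rz":0,"jaw":30},
    {"x":0,"y":-6.4,"z":-0.4,"rx":7.4,"ry":0,"rz":0,"jaw":30},
    {"x":0,"y":-6.4,"z":-0.4,"rx":7.4,"ry":0,"rz":0,"jaw":30},
    {"x":0,"y":-6.4,"z":-0.4,"rx":7.4,"ry":0,"rz":0,"jaw":30},
  ],
)

```text
time: 6.25
tool_pos: [0.5166, -0.2434, 0.0328]
eef_rot: [2.284, 1.57, -0.685]
contact_force: [1.2, -1.3, 0.5]
grip_width: 0.355
```

>>> carry_out(
  commands=[
    {"x":0,"y":-6.4,"z":-0.4,"rx":6,"ry":0,"rz":0,"jaw":30},
    {"x":0,"y":-2,"z":0,"rx":0,"ry":0,"rz":0,"jaw":30},
    {"x":0,"y":0,"z":0,"rx":0,"ry":0,"rz":0,"jaw":30},
    {"x":0,"y":0,"z":0,"rx":0,"ry":0,"rz":0,"jaw":30},
  ],
)

```text
time: 6.65
tool_pos: [0.5157, -0.2347, 0.0324]
eef_rot: [-2.614, 1.57, 0.6]
contact_force: [0.2, 0.1, -0.4]
grip_width: 0.352
```

```bash
python3 arc.py R 1.95 2.0 1 .034; python3 - <<'E'
from station import vision
import cv2
for n in("scene","top"):
    a=vision.camera(n)["color"];a=a[150:285,320:460] if n=='scene' else a[120:250,340:500]
    cv2.imwrite(f"pics/{n}5.png",cv2.resize(a,None,fx=4,fy=4,interpolation=cv2.INTER_CUBIC))
E
```

```text
t 6.65 pos [ 0.5157 -0.2347  0.0324] theta -1.499 F [ 0.2  0.1 -0.4]
v2.00 x-1.6 y1.5 z-0.3 rx1.7 -> [ 0.516  -0.2362] -1.528
```

View pics/scene5.png

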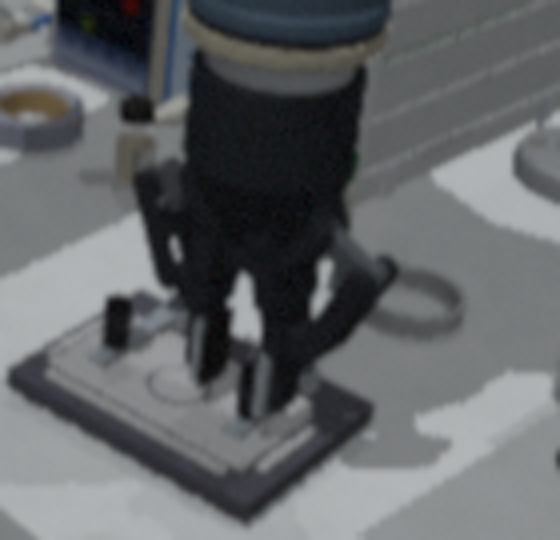

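View pics/top5.png

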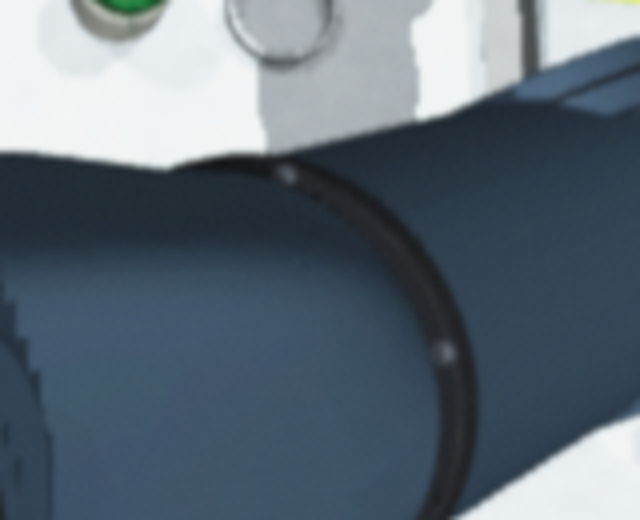

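>>> carry_out(
  commands=[
    {"x":0,"y":3,"z":0,"rx":0,"ry":0,"rz":0,"jaw":32},
    {"x":-40,"y":0,"z":0,"rx":0,"ry":0,"rz":0,"jaw":32},
    {"x":-40,"y":0,"z":0,"rx":0,"ry":0,"rz":0,"jaw":32},
    {"x":-40,"y":0,"z":0,"rx":0,"ry":0,"rz":0,"jaw":32},
    {"x":0,"y":0,"z":0,"rx":0,"ry":0,"rz":0,"jaw":32},
  ],
)

```text
time: 7.25
tool_pos: [0.5171, -0.2401, 0.1571]
eef_rot: [2.575, 1.564, -0.499]
contact_force: [0.1, -0.6, -0.4]
grip_width: 0.374
```

```bash
python3 plan.py .506 -.160 .15; python3 - <<'E'
from station import manip,vision
import cv2
print(manip.get_obs()['joint_pos'].round(2))
for n in("scene","top"):
    a=vision.camera(n)["color"];a=a[150:285,320:460] if n=='scene' else a[120:250,340:500]
    cv2.imwrite(f"pics/{n}6.png",cv2.resize(a,None,fx=4,fy=4,interpolation=cv2.INTER_CUBIC))
E
```

```text
t 7.25 pos [ 0.5171 -0.2401  0.1571] theta -1.503 toolx [ 0.006 -0.003 -1.   ] F [ 0.1 -0.6 -0.4] shift [  6.8 -80.7   5.7] w 0.37385319281624324
[-0.21  0.69  0.96  1.84 -0.69  0.97 -0.45]
```

View pics/scene6.png

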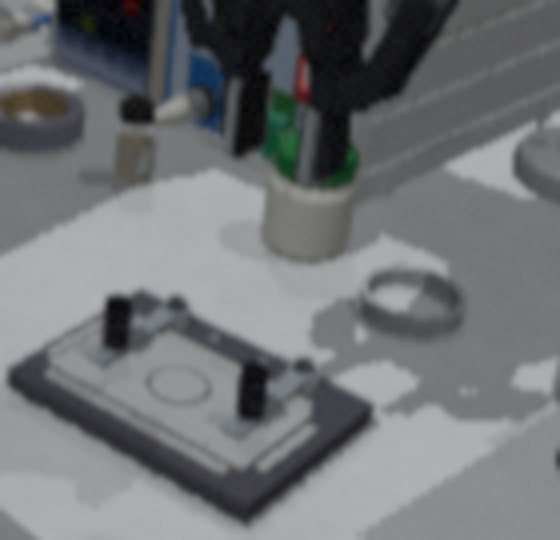

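>>> carry_out(
  commands=[
    {"x":0,"y":-16,"z":1,"rx":-8.5,"ry":0,"rz":0,"jaw":32},
    {"x":0,"y":0,"z":0,"rx":-8.5,"ry":0,"rz":0,"jaw":32},
    {"x":0,"y":0,"z":0,"rx":-8.5,"ry":0,"rz":0,"jaw":32},
    {"x":0,"y":0,"z":0,"rx":-8.5,"ry":0,"rz":0,"jaw":32},
    {"x":0,"y":0,"z":0,"rx":-8.5,"ry":0,"rz":0,"jaw":32},
  ],
)

```text
time: 7.85
tool_pos: [0.5128, -0.2213, 0.151]
eef_rot: [-1.216, 1.569, 2.742]
contact_force: [-0.5, -0.8, 0.3]
grip_width: 0.373
```

>>> carry_out(
  commands=[
    {"x":0,"y":0,"z":0,"rx":-8.5,"ry":0,"rz":0,"jaw":32},
    {"x":0,"y":0,"z":0,"rx":-8.5,"ry":0,"rz":0,"jaw":32},
    {"x":0,"y":0,"z":0,"rx":-8.5,"ry":0,"rz":0,"jaw":32},
    {"x":0,"y":0,"z":0,"rx":-8.5,"ry":0,"rz":0,"jaw":32},
    {"x":0,"y":0,"z":0,"rx":-8.5,"ry":0,"rz":0,"jaw":32},
  ],
)

```text
time: 8.35
tool_pos: [0.5128, -0.2213, 0.151]
eef_rot: [-2.033, 1.569, 2.666]
contact_force: [-0.8, 0.3, -0.1]
grip_width: 0.373
```

>>> carry_out(
  commands=[
    {"x":0,"y":0,"z":0,"rx":-8.5,"ry":0,"rz":0,"jaw":32},
    {"x":0,"y":0,"z":0,"rx":-8.5,"ry":0,"rz":0,"jaw":32},
    {"x":0,"y":0,"z":0,"rx":-8.5,"ry":0,"rz":0,"jaw":32},
    {"x":0,"y":0,"z":0,"rx":-8.5,"ry":0,"rz":0,"jaw":32},
    {"x":0,"y":0,"z":0,"rx":-8.5,"ry":0,"rz":0,"jaw":32},
  ],
)

```text
time: 8.85
tool_pos: [0.5127, -0.2213, 0.151]
eef_rot: [-2.827, 1.568, 2.615]
contact_force: [0.4, 0.6, -0.8]
grip_width: 0.373
```

>>> carry_out(
  commands=[
    {"x":0,"y":0,"z":0,"rx":-8.5,"ry":0,"rz":0,"jaw":32},
    {"x":0,"y":0,"z":0,"rx":-8.5,"ry":0,"rz":0,"jaw":32},
    {"x":0,"y":0,"z":0,"rx":-8.5,"ry":0,"rz":0,"jaw":32},
    {"x":0,"y":0,"z":0,"rx":-8.5,"ry":0,"rz":0,"jaw":32},
    {"x":0,"y":0,"z":0,"rx":-8.5,"ry":0,"rz":0,"jaw":32},
  ],
)

```text
time: 9.35
tool_pos: [0.5128, -0.2213, 0.151]
eef_rot: [2.611, 1.568, 2.511]
contact_force: [-0.5, -0.1, 0.2]
grip_width: 0.376
```

```bash
python3 plan.py .507 -.160 .066;python3 arc.py L 1.9 1.8 1 .066; python3 - <<'E'
from station import manip,vision
import cv2
print(manip.get_obs()['joint_pos'].round(2))
a=vision.camera("top")["color"]
cv2.imwrite(f"pics/top7.png",a)
E
```

```text
t 9.35 pos [ 0.5128 -0.2213  0.151 ] theta 1.471 toolx [-0.002  0.001 -1.   ] F [-0.5 -0.1  0.2] shift [ 85.1  60.3 -11.7] w 0.37577372055484654
t 9.35 pos [ 0.5128 -0.2213  0.151 ] theta 1.471 F [-0.5 -0.1  0.2]
v1.80 x85.0 y65.5 z-13.1 rx-5.8 -> [ 0.5063 -0.1548] 1.572
[ 0.26  0.49  0.09  1.85 -0.06  0.8   1.86]
```

View pics/top7.png

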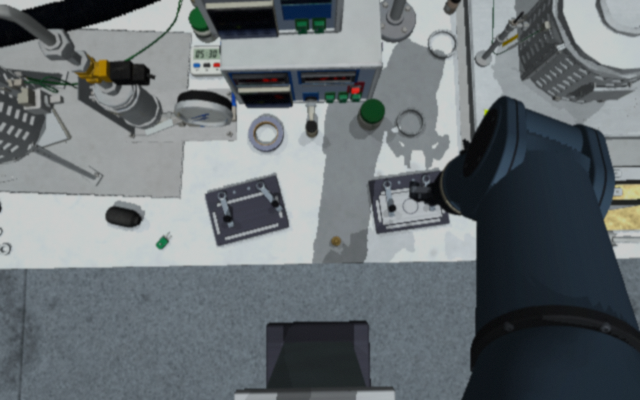

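>>> carry_out(
  commands=[
    {"x":0,"y":30,"z":-6,"rx":0,"ry":0,"rz":0,"jaw":32},
    {"x":0,"y":30,"z":-6,"rx":0,"ry":0,"rz":0,"jaw":32},
    {"x":40,"y":0,"z":0,"rx":-8,"ry":0,"rz":0,"jaw":32},
    {"x":44,"y":0,"z":0,"rx":0,"ry":0,"rz":0,"jaw":32},
    {"x":0,"y":0,"z":0,"rx":0,"ry":0,"rz":0,"jaw":32},
  ],
)

```text
time: 9.9
tool_pos: [0.5042, -0.1594, 0.0634]
eef_rot: [2.817, 1.561, 2.847]
contact_force: [-0.3, -0.1, 0.5]
grip_width: 0.375
```

>>> carry_out(
  commands=[
    {"x":0,"y":0,"z":0,"rx":0,"ry":0,"rz":0,"jaw":32},
    {"x":0,"y":0,"z":0,"rx":0,"ry":0,"rz":0,"jaw":32},
  ],
)

```text
time: 10.1
tool_pos: [0.5087, -0.1613, 0.0698]
eef_rot: [-0.305, 1.569, -0.274]
contact_force: [0.4, 0.4, 0.4]
grip_width: 0.377
```

```bash
python3 plan.py .507 -.160 .034; python3 - <<'E'
from station import vision
import cv2
for n in("scene","top"):
    a=vision.camera(n)["color"];a=a[150:285,320:460] if n=='scene' else a[120:250,340:500]
    cv2.imwrite(f"pics/{n}8.png",cv2.resize(a,None,fx=4,fy=4,interpolation=cv2.INTER_CUBIC))
E
```

```text
t 10.1 pos [ 0.5087 -0.1613  0.0698] theta 1.602 toolx [ 0.002 -0.    -1.   ] F [0.4 0.4 0.4] shift [35.8  1.4 -1.7] w 0.3773633505218451
```

View pics/scene8.png

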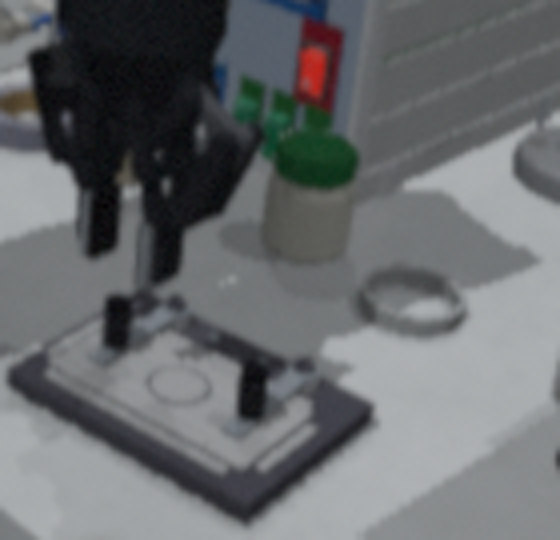

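View pics/top8.png

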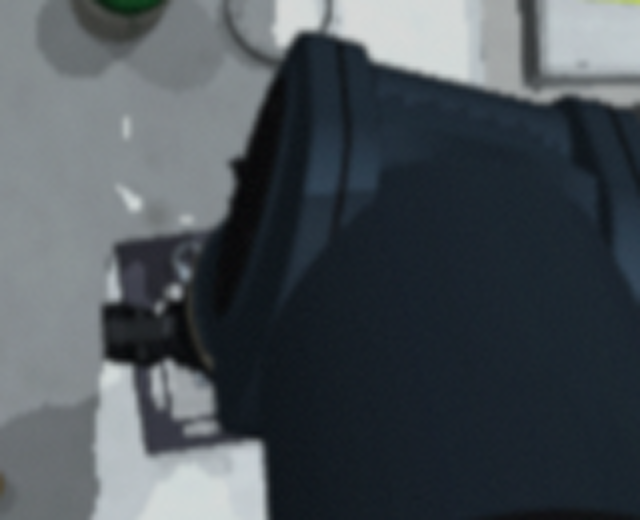

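>>> carry_out(
  commands=[
    {"x":12,"y":1,"z":-2,"rx":0,"ry":0,"rz":0,"jaw":32},
    {"x":12,"y":0,"z":0,"rx":0,"ry":0,"rz":0,"jaw":32},
    {"x":12,"y":0,"z":0,"rx":0,"ry":0,"rz":0,"jaw":30},
    {"x":0,"y":0,"z":0,"rx":0,"ry":0,"rz":0,"jaw":30},
    {"x":0,"y":0,"z":0,"rx":0,"ry":0,"rz":0,"jaw":30},
  ],
)

```text
time: 10.7
tool_pos: [0.5058, -0.1599, 0.0321]
eef_rot: [2.944, 1.57, 2.977]
contact_force: [0.5, -0.5, -0.2]
grip_width: 0.352
```

```bash
python3 arc.py L 1.92 -0.02 16 .034; python3 - <<'E'
from station import vision
import cv2
for n in("scene",):
    a=vision.camera(n)["color"];a=a[150:285,320:460] if n=='scene' else a[120:250,340:500]
    cv2.imwrite(f"pics/{n}9.png",cv2.resize(a,None,fx=4,fy=4,interpolation=cv2.INTER_CUBIC))
E
```

```text
t 10.7 pos [ 0.5058 -0.1599  0.0321] theta 1.603 F [ 0.5 -0.5 -0.2]
v1.80 x-1.9 y5.1 z0.7 rx1.8 -> [ 0.5063 -0.1547] 1.571
v1.68 x0.0 y6.0 z0.4 rx6.9 -> [ 0.5066 -0.1487] 1.45
v1.56 x0.0 y6.0 z0.4 rx6.9 -> [ 0.5077 -0.1427] 1.328
v1.44 x0.0 y6.0 z0.4 rx6.9 -> [ 0.5095 -0.1369] 1.207
v1.31 x0.0 y6.0 z0.4 rx6.9 -> [ 0.512  -0.1314] 1.086
v1.19 x0.0 y6.0 z0.4 rx6.9 -> [ 0.5152 -0.1262] 0.965
v1.07 x0.0 y6.0 z0.4 rx6.9 -> [ 0.5189 -0.1215] 0.843
v0.95 x0.0 y6.0 z0.4 rx6.9 -> [ 0.5232 -0.1172] 0.722
v0.83 x0.0 y6.0 z0.4 rx6.9 -> [ 0.528  -0.1135] 0.601
v0.71 x0.0 y6.0 z0.4 rx6.9 -> [ 0.5332 -0.1104] 0.48
v0.59 x0.0 y6.0 z0.4 rx6.9 -> [ 0.5387 -0.1079] 0.358
v0.46 x0.0 y6.0 z0.4 rx6.9 -> [ 0.5445 -0.1061] 0.237
v0.34 x0.0 y6.0 z0.4 rx6.9 -> [ 0.5505 -0.105 ] 0.116
v0.22 x0.0 y6.0 z0.4 rx6.9 -> [ 0.5565 -0.1047] -0.005
v0.10 x0.0 y6.0 z0.4 rx6.9 -> [ 0.5626 -0.1051] -0.127
v-0.02 x0.0 y6.0 z0.4 rx6.9 -> [ 0.5685 -0.1062] -0.248
```

View pics/scene9.png

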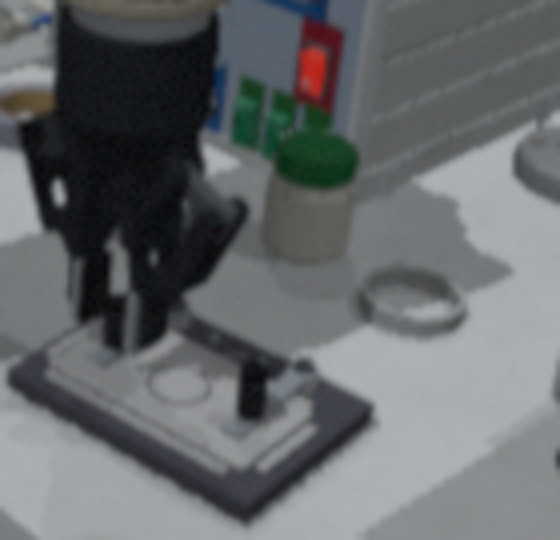

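>>> carry_out(
  commands=[
    {"x":0,"y":5,"z":0.7,"rx":2,"ry":0,"rz":0,"jaw":30},
    {"x":0,"y":6,"z":0.4,"rx":6.9,"ry":0,"rz":0,"jaw":30},
    {"x":0,"y":6,"z":0.4,"rx":6.9,"ry":0,"rz":0,"jaw":30},
    {"x":0,"y":6,"z":0.4,"rx":6.9,"ry":0,"rz":0,"jaw":30},
    {"x":0,"y":6,"z":0.4,"rx":6.9,"ry":0,"rz":0,"jaw":30},
  ],
)

```text
time: 11.25
tool_pos: [0.5121, -0.1319, 0.0328]
eef_rot: [-2.044, 1.571, -2.534]
contact_force: [-1.3, -0.9, 0.4]
grip_width: 0.35
```

```bash
python3 arc.py L 1.31 -0.02 11 .034; python3 - <<'E'
from station import vision
import cv2
for n in("scene",):
    a=vision.camera(n)["color"];a=a[150:285,320:460] if n=='scene' else a[120:250,340:500]
    cv2.imwrite(f"pics/{n}10.png",cv2.resize(a,None,fx=4,fy=4,interpolation=cv2.INTER_CUBIC))
E
```

```text
t 11.25 pos [ 0.5121 -0.1319  0.0328] theta 1.081 F [-1.3 -0.9  0.4]
v1.19 x-1.2 y6.6 z0.1 rx6.9 -> [ 0.5153 -0.1261] 0.961
v1.07 x0.0 y6.0 z0.4 rx6.9 -> [ 0.519  -0.1214] 0.84
v0.95 x0.0 y6.0 z0.4 rx6.9 -> [ 0.5233 -0.1171] 0.719
v0.83 x0.0 y6.0 z0.4 rx6.9 -> [ 0.5281 -0.1134] 0.599
v0.71 x0.0 y6.0 z0.4 rx6.9 -> [ 0.5333 -0.1103] 0.478
v0.58 x0.0 y6.0 z0.4 rx6.9 -> [ 0.5388 -0.1079] 0.357
v0.46 x0.0 y6.0 z0.4 rx6.9 -> [ 0.5446 -0.1061] 0.236
v0.34 x0.0 y6.0 z0.4 rx6.9 -> [ 0.5505 -0.105 ] 0.115
v0.22 x0.0 y6.0 z0.4 rx6.9 -> [ 0.5566 -0.1047] -0.006
v0.10 x0.0 y6.0 z0.4 rx6.9 -> [ 0.5626 -0.1051] -0.127
v-0.02 x0.0 y6.0 z0.4 rx6.9 -> [ 0.5685 -0.1062] -0.248
```

View pics/scene10.png

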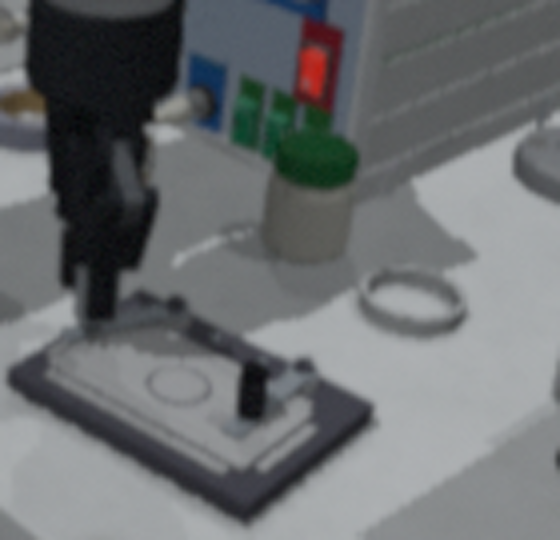

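Left clip is swinging outward with the fingers; the slide and right clip are unmoved. Continue.

>>> carry_out(
  commands=[
    {"x":0,"y":6.3,"z":0.2,"rx":6.9,"ry":0,"rz":0,"jaw":30},
    {"x":0,"y":6,"z":0.4,"rx":6.9,"ry":0,"rz":0,"jaw":30},
    {"x":0,"y":6,"z":0.4,"rx":6.9,"ry":0,"rz":0,"jaw":30},
    {"x":0,"y":6,"z":0.4,"rx":6.9,"ry":0,"rz":0,"jaw":30},
    {"x":0,"y":6,"z":0.4,"rx":6.9,"ry":0,"rz":0,"jaw":30},
  ],
)

```text
time: 11.8
tool_pos: [0.5332, -0.1104, 0.0326]
eef_rot: [-2.951, 1.57, 2.243]
contact_force: [-2.7, 0.2, -0.2]
grip_width: 0.352
```

>>> carry_out(
  commands=[
    {"x":0,"y":6,"z":0.4,"rx":6.9,"ry":0,"rz":0,"jaw":30},
    {"x":0,"y":6,"z":0.4,"rx":6.9,"ry":0,"rz":0,"jaw":30},
    {"x":0,"y":6,"z":0.4,"rx":6.9,"ry":0,"rz":0,"jaw":30},
    {"x":0,"y":6,"z":0.4,"rx":6.9,"ry":0,"rz":0,"jaw":30},
    {"x":0,"y":6,"z":0.4,"rx":6.9,"ry":0,"rz":0,"jaw":30},
  ],
)

```text
time: 12.3
tool_pos: [0.5625, -0.1048, 0.0325]
eef_rot: [-2.557, 1.57, 2.036]
contact_force: [-0.9, 0.0, -0.8]
grip_width: 0.353
```

>>> carry_out(
  commands=[
    {"x":0,"y":5,"z":0.4,"rx":5,"ry":0,"rz":0,"jaw":30},
    {"x":0,"y":0,"z":0,"rx":0,"ry":0,"rz":0,"jaw":30},
    {"x":0,"y":0,"z":0,"rx":0,"ry":0,"rz":0,"jaw":30},
  ],
)

```text
time: 12.6
tool_pos: [0.5675, -0.1064, 0.0324]
eef_rot: [0.889, 1.571, -0.883]
contact_force: [-0.1, -1.1, -0.1]
grip_width: 0.356
```

```bash
python3 arc.py L 0.1 -0.02 1 .034; python3 - <<'E'
from station import vision
import cv2
for n in("scene",):
    a=vision.camera(n)["color"];a=a[150:285,320:460] if n=='scene' else a[120:250,340:500]
    cv2.imwrite(f"pics/{n}11.png",cv2.resize(a,None,fx=4,fy=4,interpolation=cv2.INTER_CUBIC))
E
```

```text
t 12.6 pos [ 0.5675 -0.1064  0.0324] theta -0.201 F [-0.1 -1.1 -0.1]
v-0.02 x-1.6 y1.0 z-0.3 rx2.7 -> [ 0.5685 -0.1062] -0.248
```

View pics/scene11.png

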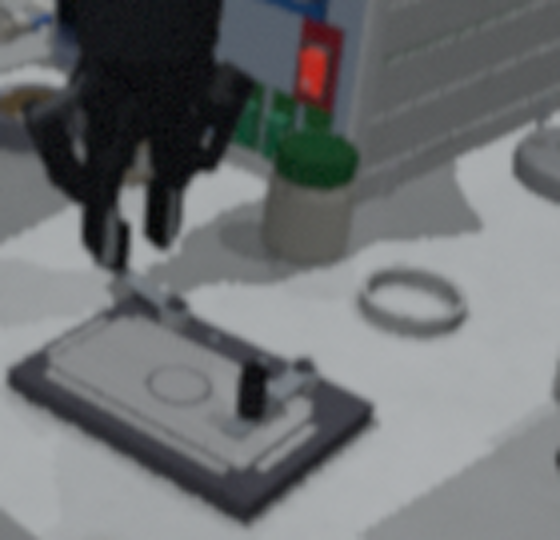

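>>> carry_out(
  commands=[
    {"x":0,"y":4,"z":0.5,"rx":3,"ry":0,"rz":0,"jaw":30},
    {"x":0,"y":0,"z":0,"rx":0,"ry":0,"rz":0,"jaw":30},
    {"x":0,"y":-4,"z":0,"rx":0,"ry":0,"rz":0,"jaw":30},
    {"x":0,"y":0,"z":0,"rx":0,"ry":0,"rz":0,"jaw":30},
  ],
)

```text
time: 13.05
tool_pos: [0.5666, -0.1066, 0.0324]
eef_rot: [-1.727, 1.57, 2.729]
contact_force: [0.4, -0.0, -0.3]
grip_width: 0.35
```

>>> carry_out(
  commands=[
    {"x":-30,"y":0,"z":0,"rx":0,"ry":0,"rz":0,"jaw":30},
    {"x":-45,"y":0,"z":0,"rx":0,"ry":0,"rz":0,"jaw":30},
    {"x":-45,"y":0,"z":0,"rx":0,"ry":0,"rz":0,"jaw":30},
    {"x":-45,"y":0,"z":0,"rx":0,"ry":0,"rz":0,"jaw":30},
  ],
)

```text
time: 13.45
tool_pos: [0.5668, -0.1068, 0.199]
eef_rot: [-0.74, 1.57, -2.568]
contact_force: [-0.2, 0.1, -0.5]
grip_width: 0.352
```

>>> carry_out(
  commands=[
    {"x":-20,"y":-35,"z":-35,"rx":0,"ry":0,"rz":0,"jaw":30},
    {"x":0,"y":-20,"z":-45,"rx":0,"ry":0,"rz":0,"jaw":30},
    {"x":0,"y":0,"z":-45,"rx":0,"ry":0,"rz":0,"jaw":30},
    {"x":0,"y":0,"z":-45,"rx":0,"ry":0,"rz":0,"jaw":30},
    {"x":0,"y":0,"z":0,"rx":0,"ry":0,"rz":0,"jaw":30},
  ],
)

```text
time: 13.95
tool_pos: [0.5598, 0.0768, 0.2152]
eef_rot: [-2.729, 1.568, 1.737]
contact_force: [-0.0, 0.4, -1.0]
grip_width: 0.352
```

```bash
python3 plan.py 0.5 0 .2; python3 - <<'E'
from station import vision
import cv2
for n in("scene","top"):
    a=vision.camera(n)["color"];a=a[210:285,310:440] if n=='scene' else a[150:245,350:470]
    cv2.imwrite(f"pics/{n}12.png",cv2.resize(a,None,fx=6,fy=6,interpolation=cv2.INTER_CUBIC))
E
```

```text
t 13.95 pos [0.5598 0.0768 0.2152] theta -0.246 toolx [-0.     0.003 -1.   ] F [-0.   0.4 -1. ] shift [ 15.  -39.2  89.1] w 0.35155803582997935
```

View pics/scene12.png

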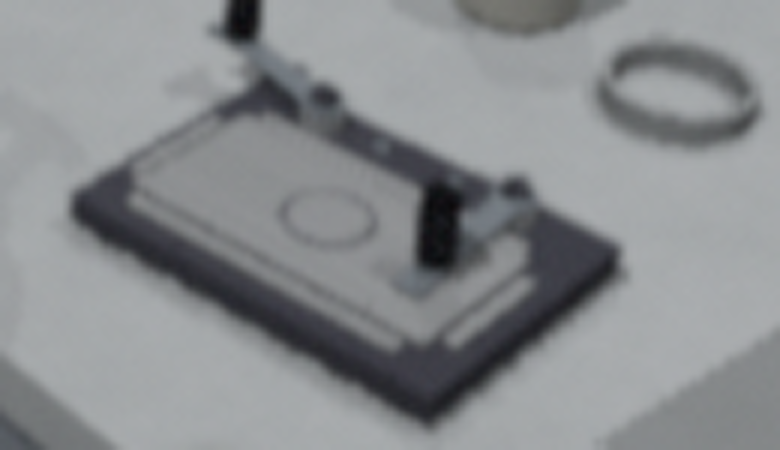

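View pics/top12.png

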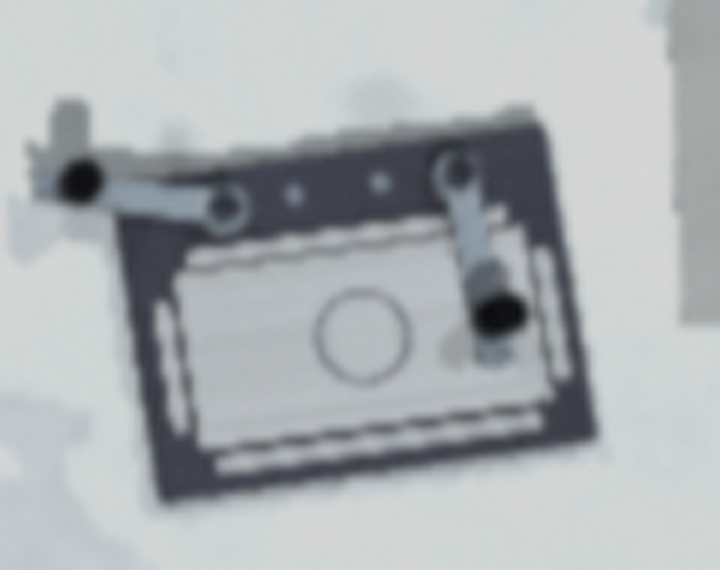

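```bash
python3 - <<'E'
from station import manip
print(abs(manip.get_obs()['dq']).max()); print(manip.close_job())
E
```

```text
0.03725867889325004
the job is handed in; nothing more can be done
None
```

The job is handed in at about 14 s of the 48 s allowed. The right clip now lies across the slide and the left clip is swung out clear of it. The system gives no verdict, so this rests on my own camera and force checks.

- **What I did:** I straddled the right clip's knob with the fingers about 30 mm apart and swung it round its screw until it lay across the slide. The pictures then showed both clips across. I did the same with the left clip, out to near its clear stop, then lifted off and moved away.
- **Last checks:** Estimated from the final pictures, the right clip stands at about 1.9 rad and the left at about 0.1 rad. The slide looks unmoved in both cameras, but I judged that by eye and did not measure it to the millimetre. The gripper was clear of everything at about 0.2 m height. The outside forces I read between moves stayed under about 3 N.
- **Disagreements:** The two cameras placed the stage about 4–5 mm apart. They also differed by 2–3 mm on the knobs, which the gap between the fingers covered.

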